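# Clear the slag and hold the magnifier over the weld

## Task

Take the scraper block and sweep the four loose slag chips off the welded bracket into the red catch tray beside it, without touching the chips with the fingers, then stand the scraper upright on the bare table again and let go of it. Next take the hand magnifier by its handle, carry it over the clamps and bottles, and hold it still and level about 2 cm above the weld, the glass centred over the bead with its long side along it, never letting it touch the bracket or the clamps. Finish while still holding it there, for the welder to look for cracks, and leave the jar, bottles, cups and other tools where they stand.

Things in the scene. Friction and masses are not known exactly. Their poses are not given: they have to be found in the camera images.
- bracket: fixed steel engine-mount bracket on two bearers. Origin on the table under the centre of its plate: 200 (its x) x 160 (its y) x 8 mm, flat top 33 mm above the table. On the -x edge a 6 mm flange stands up to 73 mm above the table; on the +x edge are two C-clamps. Between them (x from -80 to +75 mm) the plate top is open, also at both y ends
- clamp_a (a point): top of the screw of one blue C-clamp, 106 mm above the table, at x = 90, y = -50 mm in the bracket's frame; its frame reaches out to x = 132 mm, its cross handle 22 mm either way along y
- clamp_b (a point): the same for the other C-clamp, at x = 90, y = +50 mm in the bracket's frame
- weld (a point): centre of the straight weld bead, at its top, 34 mm above the table (1 mm above the bracket's plate, over the plate's centre). The bead runs along the bracket's y axis, 76 mm long and 10 mm wide, with a copper-coloured heat tint round it; the scraper passes over it freely
- tray: red sheet-steel catch tray, fixed on the table along the bracket's -y edge, 260 (x) x 110 (y) mm, walls 22 mm high and 3 mm thick, floor 3 mm; its near wall is tucked 10 mm under the plate, so what is pushed off that edge falls in. Origin at the centre of its underside, axes parallel to the bracket's
- chip0: loose dark chip of weld slag, 18 x 14 x 7 mm, 12 g, lying on the bracket's plate within 45 mm of its centre along the bracket's x and y; origin at the centre of its underside
- chip1: loose dark chip of weld slag, 17 x 15 x 6.5 mm, 12 g, lying on the bracket's plate within 45 mm of its centre along the bracket's x and y; origin at the centre of its underside
- chip2: loose dark chip of weld slag, 20 x 13 x 7 mm, 12 g, lying on the bracket's plate within 45 mm of its centre along the bracket's x and y; origin at the centre of its underside
- chip3: loose dark chip of weld slag, 16 x 14 x 7 mm, 12 g, lying on the bracket's plate within 45 mm of its centre along the bracket's x and y; origin at the centre of its underside
- scraper: scraper block standing on the table, 0.22 kg or so: flat orange blade shoe 120 (its x) x 32 (y) x 16 mm, on it a wooden grip 96 (x) x 26 (y) mm reaching up to 65 mm. Origin at the centre of its flat underside. The long side faces of the shoe push the chips; pinch the grip across y from above
- magnifier: hand magnifier lying level on the table, 0.2 kg or so: oblong glass in a black frame 112 (its x) x 72 (y) x 12 mm. A black handle with a green end goes out along +x, from x = 68 to 173 mm, 24 mm wide and 26 mm high, underside level with the frame's; balance point at about x = 75 mm. Origin: centre of the glass, level with the underside
- jar: bystander: closed clear jar with a green lid, 60 mm across and 75 mm tall; origin at the centre of its underside
- spraycan: bystander: spray can, yellow label and red cap, 62 mm across and 170 mm tall; origin at the centre of its underside
- oilbottle: bystander: blue bottle with black cap, 64 mm across and 160 mm tall; origin at the centre of its underside
- mug: bystander: blue mug, 80 mm across and 90 mm tall, handle to its +y; origin at the centre of its underside
- cup: bystander: clear plastic cup, 72 mm across and 100 mm tall; origin at the centre of its underside
- hammer: bystander: chipping hammer with red grip lying on the table, 230 mm long along its x, head 120 mm across at +x, 22 mm high; origin under the middle of its shaft
- wirebrush: bystander: wooden wire brush lying bristles down, 240 mm long along its x, 26 mm wide, 28 mm high; origin under its middle

How it is judged:
By the outcome, as a careful person would: the job done as asked, in the order asked, and still so for the second after the job is handed in, while the arm keeps its last pose, push and grip.
It also fails if it takes over 72 s, if anything falls off the work surface, if the arm or the gripper's body presses on something with over 40 N, if the wrist force passes 120 N, or if a joint passes its speed limit or range.

## Robot

A 6-joint arm with a two-finger parallel gripper is mounted at the origin on the work surface. World frame = base frame: x ahead of the robot, y to its left, z up, the work surface at z = 0. Lengths are in m, angles in rad, forces in N, time in s.
With the tool pointing down it reaches from about 0.35 to 0.85 m from the base axis. Payload 8.1 kg.
Tool frame: the origin (TCP) lies at the very end of the fingers, on their centre line; the grasp point (between the pads) lies 19 mm behind it; z points along the fingers, y is the line along which they close (so a half turn about z gives the same grasp; the last joint's range is limited). The gripper opens to 93 mm and grips with 3 to 60 N. Pads are 15 mm wide; open, the fingers measure 128 mm over their backs; the gripper's body (75 mm by 188 mm) begins 65 mm behind the grasp point.
Start: joints at [1.244, 0.13, 1.488, -0, 1.523, -0.085], TCP at [0.144, 0.583, 0.219] pointing down, gripper open.
Joint ranges: [-2.96, 2.96], [-0.89, 2.26], [0.02, 2.5], [-1.34, 4.48], [0, 2.73], [-2.66, 2.66]. Speed limits (rad/s): [2.39, 2.39, 2.79, 3.14, 3.14, 3.14].

## Interface

Orientations are given as a rotation vector (axis times angle).
In Python, from plant import robot gives the robot as it stands.
- The arm moves only by the tool play_rows, never from a script. Its argument "deltas" is one flat list of numbers, 5 for each row, row after row: the shift along the tool's x, y, z in mm, then the turn about the tool's z in degrees, then the finger opening in mm, from 0 to 93. A call has 1 to 10 rows; each row shifts and turns the commanded pose from where the row before left it, along the tool's axes as they then stand; what a row does not reach is not made up. A row lasts 1/12 s, in which the tool goes at most 41.7 mm and 7.16 degrees, less where a joint would pass 70% of its speed; a pose out of reach is approached as far as the arm can. A call with a gripper value outside its range is refused whole. The fingers move at their own pace and stop on an object; "newtons" is the grip in N (left out, the last holds). Time passes only in rows, so rows that do not move let the fingers close. It gives the time, the measured TCP pose, the force, the opening and the grip force at its end, in the units of the state.
- robot.read_state(): the state, without advancing time (a new reading comes with each control period).
- robot.read_camera(name): name is "scene" or "top" or "wrist"; returns a dict with "pixels" (400x640x3 uint8, blue, green, red), "mtx" (3x3 intrinsics, pixels), "eye" and "rotation" of the camera in the world. Camera axes: x right, y up, looking along -z (the intrinsics and any distortion apply to the point x, -y, -z); pixel columns grow to the right and rows downward; lengths in m; the calibration is good to about 2 mm. The wrist camera is an equidistant fisheye: a pixel r from the principal point sees the ray r / f radians off the axis. A picture is of the moment at which its call begins. There is no depth.
- robot.close_job(): hands the job in; it is judged then, once.
The state is a dict: "t": time; "q": joint angles; "dq": joint speeds; "joint_torque": joint torques, N m; "tool_pos": TCP position; "orientation": TCP orientation; "force": force on the tool from outside, world axes, zero at the start; "wrist_torque": the same for the moment, N m; "opening": finger opening in m; "gripper_force": force on a finger pad.
Only numpy, scipy, OpenCV 4.12 (cv2) and the standard library are available. Lean on these libraries where they do the work, as an engineer would, in place of code of your own. Each camera call takes 0.05 s, during which the arm holds its last target. There are 200 camera calls.

## Working session

There is one attempt and no reset: what is moved stays moved. The work goes in short steps, Python scripts to look and compute and a tool call to move; the robot and the scene stay as the last step left them, time stands still between calls to the robot, and variables do not carry over. Pictures are saved under pics/ and viewed, at most 10 in all, crops included, and the job is handed in when it is done.

Besides the shell and the picture viewer there is one more tool, called by a JSON object that holds its "method" and its "body". play_rows: Moves the arm, as the interface text tells. Its arguments: {"type":"object","properties":{"deltas":{"type":"array"},"newtons":{"type":"number"}},"required":["deltas"]}

```bash
mkdir -p pics; ls
cat > h.py <<'E'
import numpy as np, cv2
from scipy.spatial.transform import Rotation as R
from plant import robot
def cam(n):
    c=robot.read_camera(n); c['pixels']=np.array(c['pixels']); c['mtx']=np.array(c['mtx']); c['eye']=np.array(c['eye']); c['rotation']=np.array(c['rotation'])
    if c['rotation'].shape!=(3,3): c['rotation']=R.from_rotvec(c['rotation']).as_matrix()
    return c
def ray(c,u,v,fish=False):
    K=c['mtx']; x=(u-K[0,2])/K[0,0]; y=(v-K[1,2])/K[1,1]
    if fish:
        th=np.hypot(x,y); s=np.sin(th)/th if th>1e-9 else 1
        d=np.array([x*s,-y*s,-np.cos(th)])
    else: d=np.array([x,-y,-1.])
    d=c['rotation']@d; return d/np.linalg.norm(d)
def atz(c,u,v,z,fish=False):
    d=ray(c,u,v,fish); return c['eye']+d*(z-c['eye'][2])/d[2]
def proj(c,p,fish=False):
    q=c['rotation'].T@(np.asarray(p)-c['eye']); K=c['mtx']; x,y,z=q[0],-q[1],-q[2]
    if fish:
        r=np.hypot(x,y); th=np.arctan2(r,z); x,y=x/r*th,y/r*th
    else: x,y=x/z,y/z
    return np.array([K[0,0]*x+K[0,2],K[1,1]*y+K[1,2]])
def tri(c1,p1,c2,p2,f1=False,f2=False):
    d1=ray(c1,*p1,f1);d2=ray(c2,*p2,f2)
    s=np.linalg.lstsq(np.c_[d1,-d2],c2['eye']-c1['eye'],rcond=None)[0]
    a=c1['eye']+s[0]*d1;b=c2['eye']+s[1]*d2
    return (a+b)/2,np.linalg.norm(a-b)
E
python3 - <<'E'
from h import *
import pickle
D={}
for n in ['scene','top']:
    c=cam(n);D[n]=c;cv2.imwrite(f'pics/{n}0.png',cv2.resize(c['pixels'],(800,500),interpolation=cv2.INTER_CUBIC))
    print(n,c['mtx'],c['eye'],c['rotation'])
    print({k:v for k,v in c.items() if k not in('pixels','mtx','eye','rotation')})
pickle.dump(D,open('d0.pkl','wb'))
print(robot.read_state())
E
```

```text
pics
scene [[439.87735016   0.         319.39361231]
 [  0.         439.87735016 203.24672946]
 [  0.           0.           1.        ]] [1.09130732 0.81612596 1.14535956] [[-0.82881058 -0.41284747  0.37766386]
 [ 0.55951823 -0.60727938  0.56404885]
 [-0.00351866  0.67879947  0.73431526]]
{}
top [[438.38292521   0.         324.35889086]
 [  0.         438.38292521 198.25492452]
 [  0.           0.           1.        ]] [ 0.43948428 -0.01076773  1.41713177] [[ 0.00377823  0.99502548 -0.09954908]
 [-0.99998258  0.00421083  0.00413579]
 [ 0.0045344   0.09953172  0.99502406]]
{}
{'t': 0.1, 'q': array([ 1.24360492e+00,  1.31103609e-01,  1.48920350e+00,  1.95256392e-05,
        1.52296771e+00, -8.54034447e-02]), 'dq': array([ 0.00121574, -0.00054797, -0.00170327,  0.00094061, -0.00028964,
        0.00054831]), 'joint_torque': array([ 1.28191823e-03, -5.61339712e+01, -4.93095767e+01,  7.69586954e-02,
        2.93089275e-02, -5.29356305e-05]), 'tool_pos': array([0.14346917, 0.58206039, 0.21766341]), 'orientation': array([-3.78832668e-01, -3.11830062e+00,  2.57973270e-03]), 'force': array([ 0.24735732,  0.16257196, -0.91225989]), 'wrist_torque': array([0.00228909, 0.00915653, 0.0237657 ]), 'gripper_force': 0.0, 'opening': 0.09292815012664894}
```

View pics/top0.png

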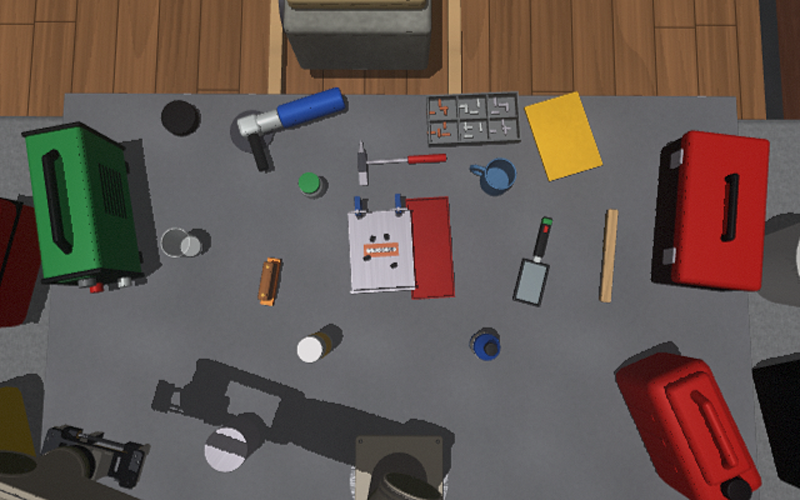

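View pics/scene0.png

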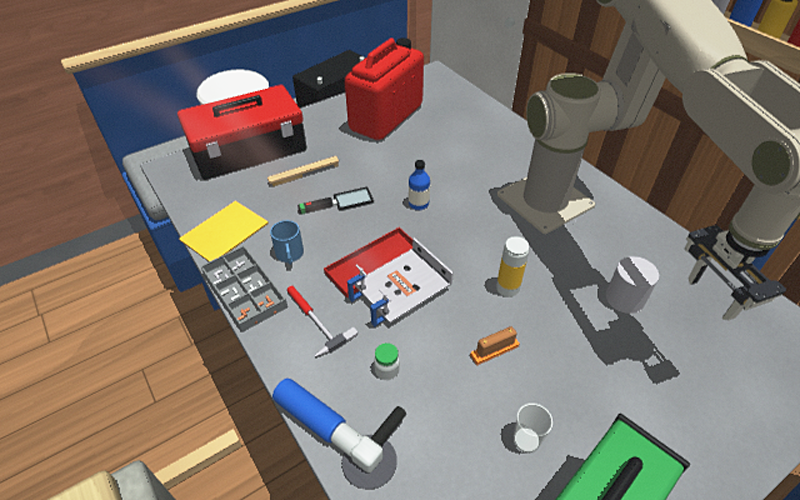

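Top view (800 px): scraper at (270,281), bracket centre (381,251), clamps at (358,203) and (400,203), tray (434,247), magnifier glass (532,284) with its handle up to (545,220). Jar at (310,184), spray can (312,347), oil bottle (486,346). I'll crop closer.

Run:
```python
from h import *
import pickle
D=pickle.load(open('d0.pkl','rb'))
a=D['top']['pixels'][150:250,200:365]; b=D['top']['pixels'][165:255,400:450]
a=cv2.resize(a,None,fx=4.8,fy=4.8,interpolation=cv2.INTER_CUBIC)
cv2.imwrite('pics/topA.png',a)
s=D['scene']['pixels'][140:300,230:430]
cv2.imwrite('pics/scA.png',cv2.resize(s,None,fx=3.7,fy=3.7,interpolation=cv2.INTER_CUBIC))
for z in (0,):
  for n,u,v in [('scr',270,281),('brk',381,251),('mag',532,284),('magend',545,220),('jar',312,190),('oil',486,346),('spray',325,335)]:
    print(n,atz(D['top'],u*.8,v*.8,0)[:2].round(3))
```

```text
scr [0.494 0.333]
brk [0.573 0.047]
mag [ 0.489 -0.344]
magend [ 0.656 -0.381]
jar [0.733 0.229]
oil [ 0.33  -0.223]
spray [0.356 0.188]
```

View pics/topA.png

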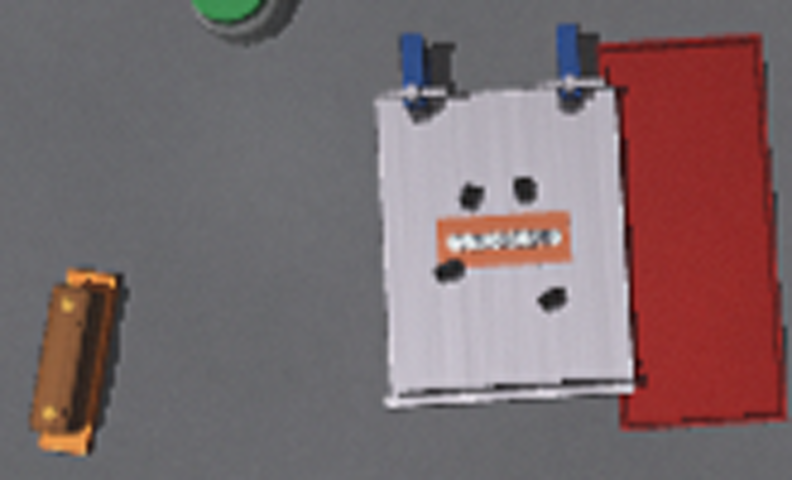

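View pics/scA.png

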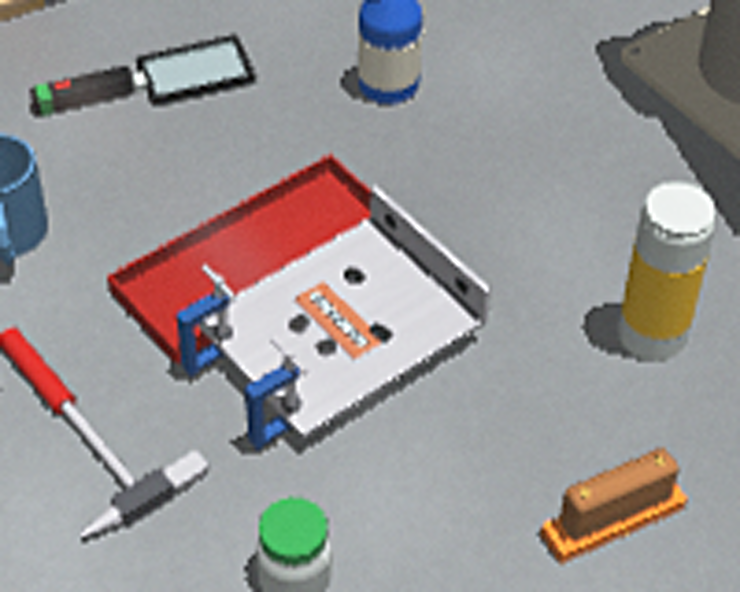

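The top crop shows bead centre (504,240), plate edges at u≈378..632, and grip screws at (68,305) and (50,412). The scene crop shows the bead at (338,319), screws at (586,494) and (660,461), and glass near (195,70). All four chips lie around the bead.

Run:
```python
from h import *
import pickle
D=pickle.load(open('d0.pkl','rb')); T,S=D['top'],D['scene']
ta=lambda u,v:(200+(u+.5)/4.8-.5,150+(v+.5)/4.8-.5)
sa=lambda u,v:(230+(u+.5)/3.7-.5,140+(v+.5)/3.7-.5)
for n,a,b in [('bead',(504,240),(338,319)),('screw1',(68,305),(586,494)),('screw2',(50,412),(660,461)),
 ('clampA',(571,84),(213,275)),('clampB',(412,92),(283,350)),('flangeL',(388,403),(488,290)),('flangeR',(633,383),(374,188))]:
  p,e=tri(T,ta(*a),S,sa(*b)); print(n,p.round(4),round(e,4))
# plate directions
for n,z,a in [('pl+x+y',.033,(378,98)),('pl+x-y',.033,(615,88)),('flL',.073,(388,403)),('flR',.073,(633,383)),('bead',.034,(504,240)),('tint1',.033,(437,240)),('tint2',.033,(571,238)),
 ('chip0',.036,(472,196)),('chip1',.036,(525,189)),('chip2',.036,(450,270)),('chip3',.036,(552,298)),('sc1',.065,(68,305)),('sc2',.065,(50,412)),('shoe',.016,(68,270)),('shoe',.016,(125,278)),('shoe',.016,(90,455)),('shoe',.016,(35,447))]:
  print(n,atz(T,*ta(*a),z)[:2].round(4))
# glass & green
def seg(c,box,f):
  x0,y0,x1,y1=box; im=c['pixels'][y0:y1,x0:x1].astype(int); m=f(im).astype(np.uint8)
  k,l,st,ce=cv2.connectedComponentsWithStats(m); i=1+st[1:,4].argmax()
  pts=np.argwhere(l==i)[:,::-1]+[x0,y0]; r=cv2.minAreaRect(pts.astype(np.float32)); return ce[i]+[x0,y0],st[i,4],r
gl=lambda im:(im.min(2)>125)
gr=lambda im:(im[...,1]>im[...,2]+40)&(im[...,1]>im[...,0]+30)
gT=seg(T,(405,205,445,250),gl);gS=seg(S,(262,140,305,172),gl);print(gT,gS)
eT=seg(T,(425,168,450,200),gr);eS=seg(S,(235,155,255,175),gr);print(eT,eS)
p,e=tri(T,gT[0],S,gS[0]);print('glass',p.round(4),e)
q,e=tri(T,eT[0],S,eS[0]);print('green',q.round(4),e, 'yaw',np.degrees(np.arctan2(*(q-p)[[1,0]])),np.linalg.norm(q-p))
b=atz(T,*gT[0],.008);print(b, atz(T,*eT[0],.024))
print([atz(T,*x,.008)[:2].round(4) for x in cv2.boxPoints(gT[2])])
```

```text
bead [0.5723 0.047  0.0323] 0.003
screw1 [0.5259 0.3265 0.0627] 0.0038
screw2 [0.4571 0.336  0.0636] 0.004
clampA [0.666  0.001  0.1077] 0.0024
clampB [0.6605 0.1014 0.1059] 0.0017
flangeL [0.4635 0.119  0.0697] 0.0039
flangeR [ 0.4763 -0.037   0.0727] 0.005
pl+x+y [0.6679 0.1307]
pl+x-y [ 0.6754 -0.0269]
flL [0.465  0.1174]
flR [ 0.4783 -0.0385]
bead [0.5733 0.0461]
tint1 [0.5732 0.0904]
tint2 [0.5749 0.0019]
chip0 [0.6022 0.0674]
chip1 [0.607  0.0324]
chip2 [0.5531 0.0814]
chip3 [0.5349 0.0141]
sc1 [0.5271 0.3247]
sc2 [0.4586 0.3342]
shoe [0.5537 0.3375]
shoe [0.5485 0.2994]
shoe [0.431  0.3194]
shoe [0.4361 0.3559]
(array([424.56734694, 225.39183673]), np.int32(490), ((424.603271484375, 225.43606567382812), (16.948909759521484, 29.317033767700195), 13.240520477294922)) (array([283.96255507, 153.69052863]), np.int32(908), ((283.0, 155.5), (31.0, 42.0), 90.0))
(array([437.4, 176.9]), np.int32(30), ((437.41180419921875, 176.8529510498047), (7.033533096313477, 3.8805696964263916), 14.03624439239502)) (array([241.54545455, 165.77272727]), np.int32(22), ((241.5, 166.0), (6.0, 3.0), 90.0))
glass [ 0.4903 -0.3305  0.0351] 0.007038099283062454
green [ 0.6484 -0.38    0.0163] 0.0050004009296072925 yaw -17.377747078497364 0.1667463729760562
[ 0.49417634 -0.33901708  0.008     ] [ 0.6493598  -0.37952335  0.024     ]
[array([ 0.4544, -0.3011]), array([ 0.5462, -0.3243]), array([ 0.5339, -0.3773]), array([ 0.4422, -0.3538])]
```

{"method": "play_rows", "body": {"deltas": [0,0,0,-5.5,93,-21,-11,0,0,93,-21,-11,0,0,93,-21,-11,0,0,93,-21,-11,0,0,93,-21,-11,0,0,93,-21,-11,0,0,93,-21,-11,0,0,93,-21,-11,0,0,93,-21,-11,0,0,93]}}

```text
t: 0.93
tool_pos: [0.3169, 0.4561, 0.2181]
orientation: [-0.229, -3.133, 0.001]
force: [0.4, -0.7, 0.3]
opening: 0.0929
gripper_force: 0.0
```

{"method": "play_rows", "body": {"deltas": [-21,-11,0,0,93,-21,-11,0,0,93,-21,-11,0,0,93,-21,-11,0,0,93,-21,-11,0,0,93,-21,-11,0,0,93,-21,-11,0,0,93,-21,-11,0,0,93,-21,-11,0,0,93,0,0,0,0,93]}}

```text
t: 1.77
tool_pos: [0.4915, 0.3289, 0.2179]
orientation: [0.234, 3.133, -0.003]
force: [0.3, -0.2, 0.4]
opening: 0.0927
gripper_force: 0.0
```

```bash
cat >> h.py <<'E'
def to(x,y,z,psi):
    s=robot.read_state(); M=R.from_rotvec(s['orientation']).as_matrix()
    p0=np.degrees(np.arctan2(M[1,0],M[0,0])); turn=(p0-psi+180)%360-180
    a=np.radians(psi); d=np.array([x,y,z])-s['tool_pos']
    loc=[d@[np.cos(a),np.sin(a),0],d@[np.sin(a),-np.cos(a),0],-d[2]]
    print('t',round(s['t'],2),'pos',s['tool_pos'].round(4),'psi',p0.round(2),'tilt',M[:,2].round(4),'turn first',turn.round(2),'then mm',(1e3*np.array(loc)).round(1),'F',s['force'].round(1),'open',s['opening'].round(4),'q6',s['q'][5].round(2))
E
python3 - <<'E'
from h import *
to(.492,.3295,.12,171.7)
c=cam('wrist'); print(c['mtx'],c['eye']); cv2.imwrite('pics/w1.png',c['pixels'])
import pickle;pickle.dump(c,open('w1.pkl','wb'))
for p in [(.527,.3247,.065),(.4586,.3342,.065)]: print(proj(c,p,True))
E
```

```text
Traceback (most recent call last):
  File "h.py", line 33, in to
    print('t',round(s['t'],2),'pos',s['tool_pos'].round(4),'psi',p0.round(2),'tilt',M[:,2].round(4),'turn first',turn.round(2),'then mm',(1e3*np.array(loc)).round(1),'F',s['force'].round(1),'open',s['opening'].round(4),'q6',s['q'][5].round(2))
                                                                                                                                                                                                     ^^^^^^^^^^^^^^^^^^
AttributeError: 'float' object has no attribute 'round'
```

```bash
sed -i "s/s\['opening'\].round(4)/round(float(s['opening']),4)/" h.py
python3 - <<'E'
from h import *
to(.492,.3295,.12,171.7)
c=cam('wrist'); print(c['mtx'],c['eye']); cv2.imwrite('pics/w1.png',c['pixels'])
import pickle;pickle.dump(c,open('w1.pkl','wb'))
for p in [(.527,.3247,.065),(.4586,.3342,.065)]: print(proj(c,p,True))
E
```

```text
t 1.77 pos [0.4915 0.3289 0.2179] psi 171.47 tilt [ 3.0e-04 -1.7e-03 -1.0e+00] turn first -0.23 then mm [-0.4  0.7 97.9] F [ 0.3 -0.2  0.4] open 0.0927 q6 -0.92
[[309.70691629   0.         321.67766724]
 [  0.         309.70691629 192.31172909]
 [  0.           0.           1.        ]] [0.42287967 0.33951702 0.38446037]
[322.68286568 211.94441756]
[322.01322892 148.31262001]
```

View pics/w1.png

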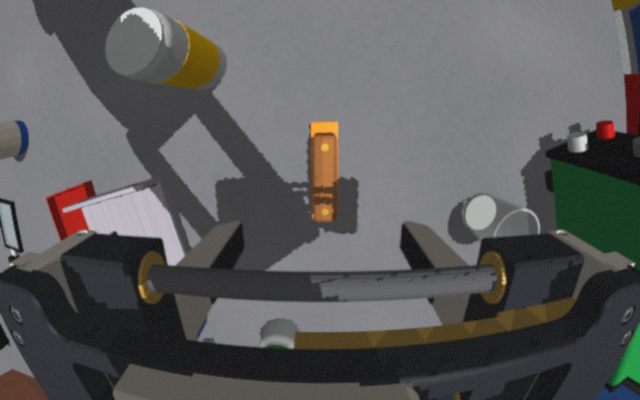

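The screws show at (325,147) and (325,212), 2–3 px right of the prediction, so the scraper sits about 2.5 mm further +y. I'll descend with that correction and grip.

{"method": "play_rows", "body": {"deltas": [0,3,20,0,93,0,0,22,0,93,0,0,22,0,93,0,0,22,0,93,0,0,22,0,93,0,0,22,0,93,0,0,20,0,93,0,0,20,0,93,0,0,12,0,93,0,0,8,0,93], "newtons": 30}}

```text
t: 2.65
tool_pos: [0.4875, 0.3347, 0.0265]
orientation: [-0.227, -3.131, 0.002]
force: [-1.0, -0.3, 0.3]
opening: 0.0926
gripper_force: 0.0
```

{"method": "play_rows", "body": {"deltas": [0,0,0,0,40,0,0,0,0,40,0,0,0,0,40,0,0,0,0,20,0,0,0,0,15,0,0,0,0,15,0,0,0,0,15,0,0,0,0,15,0,0,0,0,15,0,0,0,0,15], "newtons": 30}}

```text
t: 3.48
tool_pos: [0.4893, 0.3346, 0.0286]
orientation: [-0.229, -3.133, 0.0]
force: [-0.5, -2.0, 3.3]
opening: 0.0309
gripper_force: 2.0
```

Run:
```python
from h import *
a=np.radians(3.6);B=np.array([.573,.046]);
f=lambda x,y:B+[x*np.cos(a)-y*np.sin(a),x*np.sin(a)+y*np.cos(a)]
print(f(-.003,.064),f(-.003,.12),f(-.003,-.072))
to(*f(-.003,.064),.13,183.6)
```

```text
[0.56598733 0.10968534] [0.56247106 0.16557484] [ 0.57452684 -0.0260463 ]
t 3.48 pos [0.4893 0.3346 0.0286] psi 171.64 tilt [-1.e-04 -1.e-04 -1.e+00] turn first -11.96 then mm [ -62.4 -229.3 -101.4] F [-0.5 -2.   3.3] open 0.0309 q6 -0.91
```

{"method": "play_rows", "body": {"deltas": [0,0,0,0,15,0,0,0,0,15,0,0,0,0,15,0,0,0,0,15], "newtons": 30}}

```text
t: 3.82
tool_pos: [0.4892, 0.3345, 0.0286]
orientation: [-0.229, -3.133, 0.001]
force: [-0.7, -1.5, 1.2]
opening: 0.0261
gripper_force: 30.0
```

Run:
```python
from h import *
s=robot.read_state();print(s['gripper_force'],s['force'])
to(.5625,.1656,.14,183.6)
```

```text
29.99965935945511 [-0.74124451 -1.46186418  1.22865063]
t 3.82 pos [0.4892 0.3345 0.0286] psi 171.64 tilt [-2.e-04 -3.e-04 -1.e+00] turn first -11.96 then mm [ -62.5 -173.2 -111.4] F [-0.7 -1.5  1.2] open 0.0261 q6 -0.91
```

{"method": "play_rows", "body": {"deltas": [0,0,-10,0,15,0,0,-20,0,15,0,0,-20,-3,15,0,0,-20,-3,15,0,0,-20,-3,15,0,0,-21,-3,15,-4,-11,0,0,15,-6,-18,0,0,15,-8,-22,0,0,15,-8,-22,0,0,15]}}

```text
t: 4.65
tool_pos: [0.5197, 0.2623, 0.1388]
orientation: [0.099, -3.139, 0.001]
force: [-0.1, 0.0, -2.5]
opening: 0.0259
gripper_force: 30.0
```

{"method": "play_rows", "body": {"deltas": [-8,-22,0,0,15,-8,-22,0,0,15,-8,-22,0,0,15,-6,-18,0,0,15,-4,-11,0,0,15,-2,-5,0,0,15,0,0,0,0,15]}}

```text
t: 5.23
tool_pos: [0.5623, 0.1649, 0.139]
orientation: [0.096, -3.139, 0.0]
force: [-0.6, 0.7, -3.2]
opening: 0.0264
gripper_force: 30.0
```

Run:
```python
from h import *
import pickle
to(.566,.1097,.0286+.0345,183.6)
c=cam('wrist');d=cam('scene');e=cam('top');pickle.dump((c,d,e),open('w2.pkl','wb'))
w=cv2.resize(c['pixels'],(520,325)); t=cv2.resize(e['pixels'][150:250,240:370],(390,300),interpolation=cv2.INTER_CUBIC)
s=cv2.resize(d['pixels'][150:280,260:440],(405,293),interpolation=cv2.INTER_CUBIC)
im=np.zeros((600,800,3),np.uint8); im[:300,:390]=t; im[:293,395:800]=s; im[-300:,100:620]=w[:300]
cv2.imwrite('pics/m2.png',im)
```

```text
t 5.23 pos [0.5623 0.1649 0.139 ] psi -176.48 tilt [-7.e-04 -2.e-04 -1.e+00] turn first -0.08 then mm [ -0.3 -55.3  75.9] F [-0.6  0.7 -3.2] open 0.0264 q6 -1.43
```

View pics/m2.png

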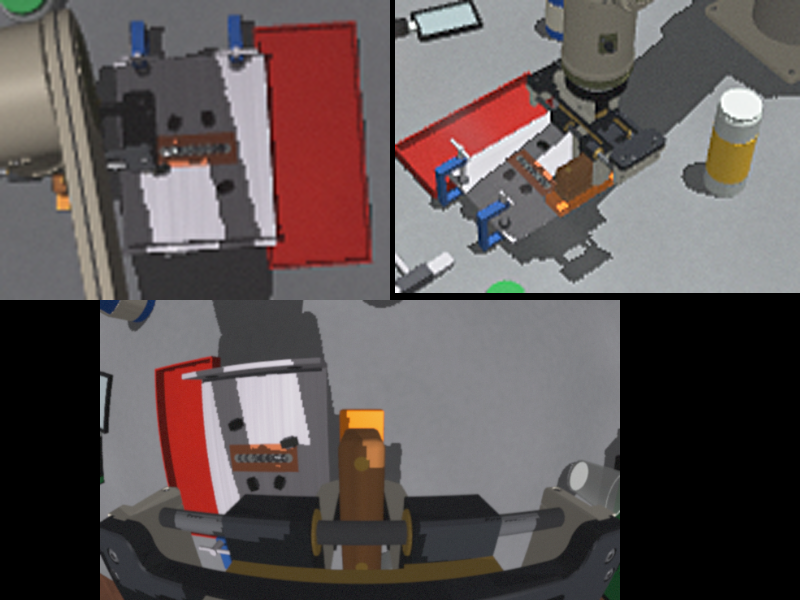

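The scraper is held over the plate's +y end. In the wrist inset the bead runs (233..297,458) and the flange top (183,377)–(325,361). I'll recheck the bracket pose from here.

Run:
```python
from h import *
import pickle
c,d,e=pickle.load(open('w2.pkl','rb'))
w=lambda x,y:((x-100)/.8125,(y-300)/.8125)
for n,p,z in [('flA',(183,377),.073),('flB',(325,361),.073),('bead-',(232,458),.034),('bead+',(298,458),.034),('chip',(236,425),.037),('chip',(289,442),.037),('chip',(253,484),.037),('chip',(279,483),.037),
 ('shoe-x',(341,410),.1264),('shoe-x',(384,410),.1264)]:
  print(n,atz(c,*w(*p),z,True)[:2].round(4))
```

```text
flA [ 0.4759 -0.0358]
flB [0.4655 0.1258]
bead- [0.5754 0.0069]
bead+ [0.57   0.0931]
chip [0.534  0.0165]
chip [0.5512 0.0834]
chip [0.6057 0.0355]
chip [0.6013 0.07  ]
shoe-x [0.5065 0.1471]
shoe-x [0.5046 0.1777]
```

{"method": "play_rows", "body": {"deltas": [0,-10,0,0,15,0,-18,0,0,15,0,-16,0,0,15,0,-5,10,0,15,0,0,16,0,15,0,0,16,0,15,0,0,14,0,15,0,0,10,0,15,0,0,7,0,15,0,0,3,0,15]}}

```text
t: 6.22
tool_pos: [0.5643, 0.1173, 0.062]
orientation: [0.1, -3.138, 0.0]
force: [0.1, 0.0, -3.9]
opening: 0.0258
gripper_force: 30.0
```

{"method": "play_rows", "body": {"deltas": [0,0,0,0,15,0,0,0,0,15]}}

```text
t: 6.38
tool_pos: [0.5657, 0.1173, 0.0642]
orientation: [-0.1, 3.139, 0.0]
force: [0.7, -0.1, -2.1]
opening: 0.0257
gripper_force: 30.0
```

Run:
```python
from h import *
to(.5745,-.026,.0286+.0345,183.6)
```

```text
t 6.38 pos [0.5657 0.1173 0.0642] psi -176.34 tilt [ 7.e-04  1.e-04 -1.e+00] turn first 0.06 then mm [   0.2 -143.6    1.1] F [ 0.7 -0.1 -2.1] open 0.0257 q6 -1.52
```

{"method": "play_rows", "body": {"deltas": [0,-3,1,0,15,0,-5,0,0,15,0,-7,0,0,15,0,-7,0,0,15,0,-7,0,0,15,0,-7,0,0,15,0,-7,0,0,15,0,-7,0,0,15,0,-7,0,0,15,0,-7,0,0,15]}}

```text
t: 7.22
tool_pos: [0.5694, 0.0524, 0.0626]
orientation: [0.1, -3.14, -0.0]
force: [-0.2, -0.5, -2.1]
opening: 0.0258
gripper_force: 30.0
```

Run:
```python
from h import *
to(.5745,-.028,.0286+.0345,183.6)
```

```text
t 7.22 pos [0.5694 0.0524 0.0626] psi -176.36 tilt [-0.  0. -1.] turn first 0.04 then mm [ -0.  -80.6  -0.5] F [-0.2 -0.5 -2.1] open 0.0258 q6 -1.63
```

{"method": "play_rows", "body": {"deltas": [0,-7,0,0,15,0,-7,0,0,15,0,-7,0,0,15,0,-7,0,0,15,0,-7,0,0,15,0,-7,0,0,15,0,-7,0,0,15,0,-7,0,0,15,0,-7,0,0,15,0,-7,0,0,15]}}

```text
t: 8.05
tool_pos: [0.5739, -0.0174, 0.0626]
orientation: [0.1, -3.14, 0.0]
force: [0.8, -0.3, -2.7]
opening: 0.026
gripper_force: 30.0
```

{"method": "play_rows", "body": {"deltas": [0,-6,0,0,15,0,-5,0,0,15,0,-3,0,0,15,0,0,0,0,15,0,0,0,0,15]}}

```text
t: 8.47
tool_pos: [0.5747, -0.0306, 0.0626]
orientation: [0.099, -3.14, -0.0]
force: [-0.2, -0.5, -2.3]
opening: 0.0261
gripper_force: 30.0
```

{"method": "play_rows", "body": {"deltas": [0,0,-10,0,15,0,0,-20,0,15,0,0,-25,0,15,0,0,-25,0,15,0,10,-10,0,15,0,20,0,0,15,0,30,0,0,15,0,35,0,0,15,0,35,0,0,15,0,35,0,0,15]}}

```text
t: 9.3
tool_pos: [0.5635, 0.1364, 0.1526]
orientation: [0.1, -3.14, -0.001]
force: [1.0, -0.8, -1.9]
opening: 0.0258
gripper_force: 30.0
```

{"method": "play_rows", "body": {"deltas": [0,35,0,0,15,0,30,0,0,15,0,20,0,0,15,0,10,0,0,15,0,0,0,0,15]}}

```text
t: 9.72
tool_pos: [0.5572, 0.2315, 0.1524]
orientation: [0.105, -3.139, -0.001]
force: [0.1, -1.1, -1.9]
opening: 0.0256
gripper_force: 30.0
```

Run:
```python
from h import *
to(.4892,.3345,.16,171.64)
e=cam('top');d=cam('scene')
t=cv2.resize(e['pixels'][150:250,260:370],(440,400),interpolation=cv2.INTER_CUBIC)
s=cv2.resize(d['pixels'][170:270,250:370],(360,300),interpolation=cv2.INTER_CUBIC)
im=np.zeros((400,800,3),np.uint8);im[:,:440]=t;im[:300,440:]=s;cv2.imwrite('pics/m3.png',im)
```

```text
t 9.72 pos [0.5572 0.2315 0.1524] psi -176.17 tilt [-5.e-04  5.e-04 -1.e+00] turn first 12.19 then mm [82.3 92.  -7.6] F [ 0.1 -1.1 -1.9] open 0.0256 q6 -1.33
```

View pics/m3.png

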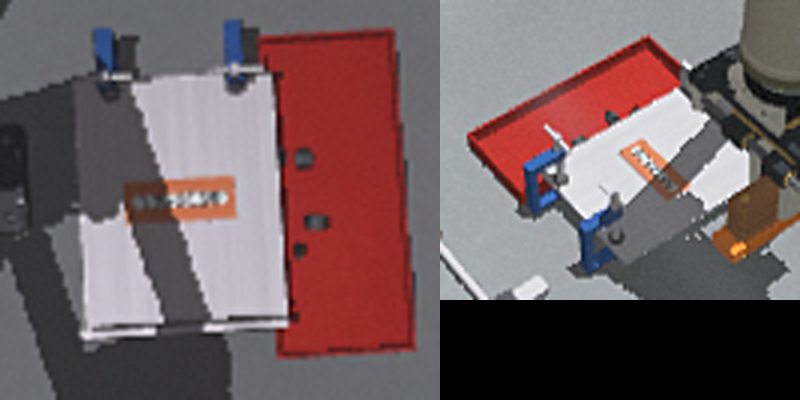

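Three chips lie clearly in the tray, at (304,158), (316,222) and (299,250). A fourth sits at the plate edge near (283,157). I'll zoom on it before putting the scraper down.

Run:
```python
from h import *
e=cam('top');d=cam('scene')
t=cv2.resize(e['pixels'][175:225,315:350],(420,600),interpolation=cv2.INTER_CUBIC)
s=cv2.resize(d['pixels'][180:230,280:312],(380,594),interpolation=cv2.INTER_CUBIC)
im=np.zeros((600,800,3),np.uint8);im[:,:420]=t;im[:594,420:]=s;cv2.imwrite('pics/m4.png',im)
```

```text
(no output)
```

View pics/m4.png

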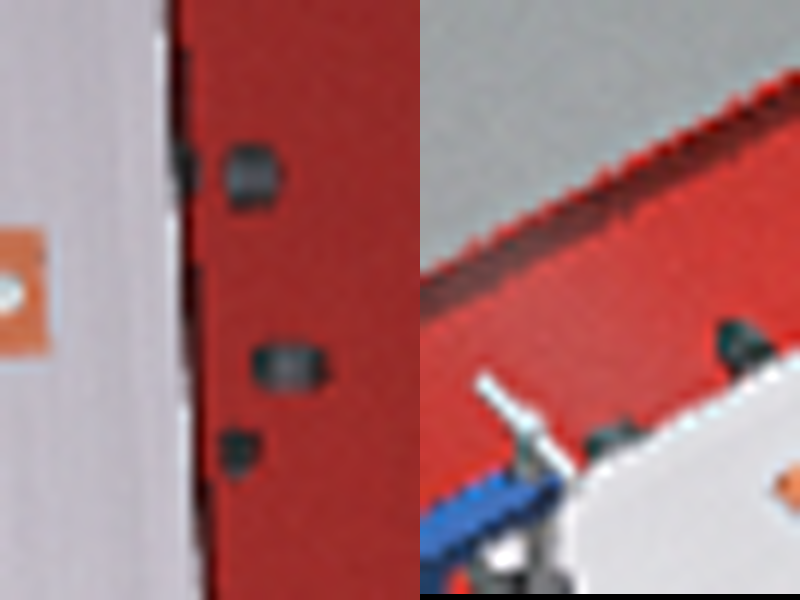

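The fourth chip is partly hidden by the plate edge at (185,165), below the plate and inside the tray. The plate itself is clear, so the scraper goes back to its place.

{"method": "play_rows", "body": {"deltas": [0,0,0,6,15,0,0,0,6,15,7,8,0,0,15,12,13,0,0,15,15,17,0,0,15,15,17,0,0,15,14,16,0,0,15,12,13,0,0,15,7,8,0,0,15,0,0,0,0,15]}}

```text
t: 10.75
tool_pos: [0.4892, 0.3331, 0.1527]
orientation: [-0.223, -3.133, -0.001]
force: [1.2, 0.4, -2.9]
opening: 0.026
gripper_force: 30.0
```

{"method": "play_rows", "body": {"deltas": [0,0,10,0,15,0,0,20,0,15,0,0,20,0,15,0,0,20,0,15,0,0,20,0,15,0,0,14,0,15,0,0,8,0,15,0,0,5,0,15,0,0,0,0,15,0,0,0,0,15]}}

```text
t: 11.58
tool_pos: [0.491, 0.3319, 0.0363]
orientation: [0.229, 3.132, 0.001]
force: [0.9, -0.6, -1.6]
opening: 0.0257
gripper_force: 30.0
```

Run:
```python
from h import *
to(.4892,.3345,.0286,171.64)
```

```text
t 11.58 pos [0.491  0.3319 0.0363] psi 171.64 tilt [ 8.e-04  4.e-04 -1.e+00] turn first 0.0 then mm [2.2 2.3 7.7] F [ 0.9 -0.6 -1.6] open 0.0257 q6 -0.92
```

{"method": "play_rows", "body": {"deltas": [0,0,3,0,15,0,0,2,0,15,0,0,1.5,0,15,0,0,1,0,15,0,0,0,0,15,0,0,0,0,15]}}

```text
t: 12.08
tool_pos: [0.4907, 0.332, 0.0285]
orientation: [0.229, 3.133, 0.001]
force: [0.5, 0.6, -0.2]
opening: 0.0261
gripper_force: 30.0
```

Run:
```python
from h import *
to(.4892,.3345,.0286,171.64)
```

```text
t 12.08 pos [0.4907 0.332  0.0285] psi 171.65 tilt [ 7.e-04  4.e-04 -1.e+00] turn first 0.01 then mm [ 1.9  2.2 -0.1] F [ 0.5  0.6 -0.2] open 0.0261 q6 -0.92
```

{"method": "play_rows", "body": {"deltas": [0,0,0,0,50,0,0,0,0,93,0,0,0,0,93,0,0,0,0,93,0,0,0,0,93,0,0,0,0,93,0,0,0,0,93,0,0,0,0,93]}}

```text
t: 12.75
tool_pos: [0.4904, 0.3318, 0.0281]
orientation: [-0.229, -3.133, -0.0]
force: [0.5, 0.3, 0.3]
opening: 0.0745
gripper_force: 0.0
```

{"method": "play_rows", "body": {"deltas": [0,0,-5,0,93,0,0,-15,0,93,0,0,-25,0,93,0,0,-30,0,93,0,0,-30,0,93,0,0,-30,0,93,0,0,-30,0,93,0,0,-25,0,93,0,0,-12,6,93,0,0,0,0,93]}}

```text
t: 13.58
tool_pos: [0.4922, 0.3329, 0.2352]
orientation: [0.399, 3.11, 0.007]
force: [0.6, 0.3, 0.4]
opening: 0.093
gripper_force: 0.0
```

{"method": "play_rows", "body": {"deltas": [-4,-10,0,0,93,-8,-20,0,0,93,-11,-28,0,0,93,-11,-28,0,0,93,-11,-28,0,0,93,-11,-28,0,0,93,-11,-28,0,0,93,-11,-28,0,0,93,-11,-28,0,0,93,-11,-28,0,0,93]}}

```text
t: 14.42
tool_pos: [0.5229, 0.0588, 0.2277]
orientation: [-0.387, -3.114, 0.001]
force: [0.5, -0.7, -0.0]
opening: 0.093
gripper_force: 0.0
```

{"method": "play_rows", "body": {"deltas": [-11,-28,0,0,93,-11,-28,0,0,93,-11,-28,0,0,93,-11,-28,0,0,93,-11,-28,0,0,93,-11,-28,0,0,93,-11,-28,0,0,93,-11,-28,0,0,93,-11,-28,0,0,93,-11,-28,0,0,93]}}

```text
t: 15.25
tool_pos: [0.5598, -0.2392, 0.2275]
orientation: [-0.387, -3.114, -0.002]
force: [1.0, 0.9, -0.5]
opening: 0.093
gripper_force: 0.0
```

{"method": "play_rows", "body": {"deltas": [-11,-28,0,0,93,-11,-28,0,0,93,-11,-28,0,0,93,-8,-20,0,0,93,-4,-10,0,0,93,0,0,0,0,93,0,0,0,0,93]}}

```text
t: 15.83
tool_pos: [0.5759, -0.3587, 0.2285]
orientation: [-0.392, -3.115, -0.003]
force: [-0.6, 0.8, 0.4]
opening: 0.0929
gripper_force: 0.0
```

Run:
```python
from h import *
import pickle
to(.576,-.360,.23,165.6)
c=cam('wrist');d=cam('scene');e=cam('top');pickle.dump((c,d,e),open('w5.pkl','wb'))
x=np.radians(-14.4)
g=np.array([.494,-.339]);u=np.array([np.cos(x),np.sin(x)])
for s,z in [(0,.006),(.173,.026),(.068,.026)]: print(s,proj(c,[*(g+s*u),z],True).round(1))
im=np.zeros((600,800,3),np.uint8);im[:400,:640]=c['pixels'];
im[400:,:267]=cv2.resize(e['pixels'][175:250,190:290],(267,200));im[400:,300:567]=cv2.resize(d['pixels'][245:320,360:460],(267,200))
cv2.imwrite('pics/m5.png',im)
```

```text
t 15.83 pos [ 0.5759 -0.3587  0.2285] psi 165.67 tilt [-0.0021  0.0019 -1.    ] turn first 0.07 then mm [-0.4 -1.2 -1.5] F [-0.6  0.8  0.4] open 0.0929 q6 -1.95
0 [320.2 102.2]
0.173 [320.1 239.4]
0.068 [320.1 158.3]
```

View pics/m5.png

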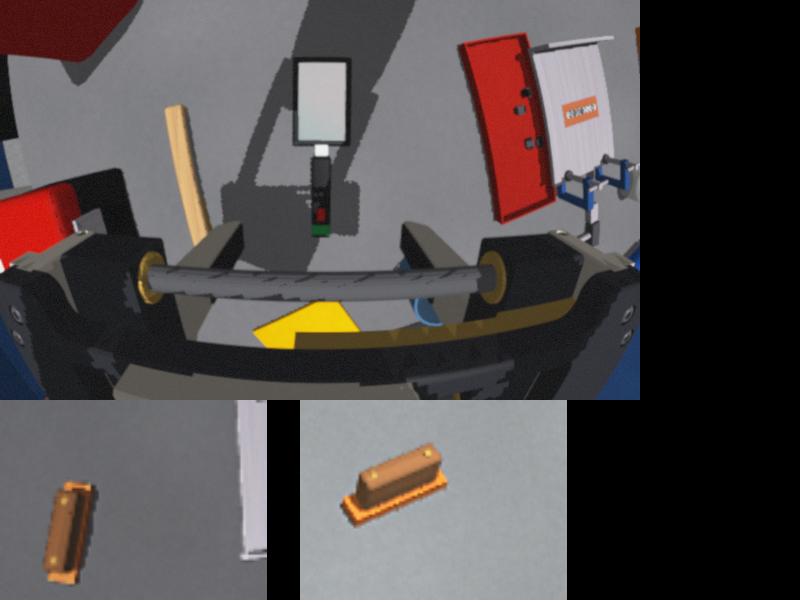

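All four chips now show in the tray at (520,110), (526,93), (529,143) and (537,143), and the scraper stands upright. The magnifier frame is centred at (321.7,101.5) with its green end at (320,236), as predicted within about 1 px sideways. I'll grip the handle at x≈80 mm.

{"method": "play_rows", "body": {"deltas": [5.5,0,15,0,93,0,0,30,0,93,0,0,35,0,93,0,0,35,0,93,0,0,30,0,93,0,0,25,0,60,0,0,18,0,60,0,0,12,0,60,0,0,6,0,60,0,0,0,0,60], "newtons": 40}}

```text
t: 16.82
tool_pos: [0.5711, -0.3566, 0.0232]
orientation: [-0.391, -3.116, -0.001]
force: [0.4, 0.5, -0.2]
opening: 0.0643
gripper_force: 0.0
```

Run:
```python
from h import *
to(.5705,-.358,.005,165.6)
```

```text
t 16.82 pos [ 0.5711 -0.3566  0.0232] psi 165.71 tilt [-0.0013  0.0011 -1.    ] turn first 0.11 then mm [ 0.3 -1.5 18.2] F [ 0.4  0.5 -0.2] open 0.0643 q6 -1.96
```

{"method": "play_rows", "body": {"deltas": [0,-1,10,0,60,0,0,5,0,60,0,0,3,0,60,0,0,0,0,60,0,0,0,0,15,0,0,0,0,15,0,0,0,0,15,0,0,0,0,15,0,0,0,0,15,0,0,0,0,15], "newtons": 40}}

```text
t: 17.65
tool_pos: [0.5713, -0.3588, 0.0063]
orientation: [0.393, 3.117, -0.0]
force: [0.5, 1.8, 0.8]
opening: 0.0245
gripper_force: 0.5
```

{"method": "play_rows", "body": {"deltas": [0,0,0,0,15,0,0,0,0,15,0,0,0,0,15,0,0,0,0,15], "newtons": 40}}

```text
t: 17.98
tool_pos: [0.5713, -0.3588, 0.0063]
orientation: [0.392, 3.117, 0.0]
force: [-1.0, 0.7, 1.6]
opening: 0.0237
gripper_force: 40.0
```

Run:
```python
from h import *
to(.5705,-.358,.2,165.6)
```

```text
t 17.98 pos [ 0.5713 -0.3588  0.0063] psi 165.65 tilt [ 2.e-04 -0.e+00 -1.e+00] turn first 0.05 then mm [   1.     0.5 -193.7] F [-1.   0.7  1.6] open 0.0237 q6 -1.96
```

{"method": "play_rows", "body": {"deltas": [0,0,-5,0,15,0,0,-12,0,15,0,0,-20,0,15,0,0,-26,0,15,0,0,-26,0,15,0,0,-26,0,15,0,0,-26,0,15,0,0,-26,0,15,0,0,-18,0,15,0,0,-9,0,15]}}

```text
t: 18.82
tool_pos: [0.5724, -0.3597, 0.2051]
orientation: [0.392, 3.112, -0.004]
force: [0.5, -0.3, -1.8]
opening: 0.0235
gripper_force: 40.0
```

{"method": "play_rows", "body": {"deltas": [0,0,0,3,15,0,0,0,6,15,0,0,0,6,15,0,0,0,6,15,0,0,0,6,15,0,0,0,6,15,0,0,0,6,15,0,0,0,6,15,0,0,0,6,15,0,0,0,6,15]}}

```text
t: 19.65
tool_pos: [0.5708, -0.3585, 0.1995]
orientation: [-1.838, -2.546, 0.0]
force: [0.4, 0.2, -2.8]
opening: 0.0234
gripper_force: 40.0
```

{"method": "play_rows", "body": {"deltas": [0,0,0,6,15,0,0,0,6,15,0,0,0,3,15,0,0,0,0,15]}}

```text
t: 19.98
tool_pos: [0.5708, -0.3585, 0.1995]
orientation: [-2.152, -2.287, 0.0]
force: [-0.2, 0.5, -2.5]
opening: 0.0235
gripper_force: 40.0
```

Run:
```python
from h import *
to(.578,-.0333,.2,93.6)
```

```text
t 19.98 pos [ 0.5708 -0.3585  0.1995] psi 93.5 tilt [-1.1e-03  8.0e-04 -1.0e+00] turn first -0.1 then mm [324.1  27.6  -0.5] F [-0.2  0.5 -2.5] open 0.0235 q6 -0.7
```

{"method": "play_rows", "body": {"deltas": [10,2,0,0,15,18,2,0,0,15,24,2,0,0,15,24,2,0,0,15,24,2,0,0,15,24,2,0,0,15,24,2,0,0,15,24,2,0,0,15,24,2,0,0,15,24,2,0,0,15]}}

```text
t: 20.82
tool_pos: [0.5768, -0.136, 0.2]
orientation: [-2.146, -2.294, -0.0]
force: [0.8, -0.2, -1.6]
opening: 0.0234
gripper_force: 40.0
```

{"method": "play_rows", "body": {"deltas": [24,2,0,0,15,24,2,0,0,15,24,2,0,0,15,18,1,0,0,15,10,1,0,0,15,4,0,0,0,15,0,0,0,0,15,0,0,0,0,15]}}

```text
t: 21.48
tool_pos: [0.5785, -0.0342, 0.2001]
orientation: [2.149, 2.291, -0.001]
force: [-0.6, -0.3, -1.8]
opening: 0.0238
gripper_force: 40.0
```

Run:
```python
from h import *
import pickle
to(.578,-.0333,.0603,93.6)
c=cam('wrist');d=cam('scene');e=cam('top');pickle.dump((c,d,e),open('w6.pkl','wb'))
im=np.zeros((600,800,3),np.uint8)
im[:360,:]=cv2.resize(c['pixels'][20:250,64:576],(800,360),interpolation=cv2.INTER_CUBIC)
im[360:,:400]=cv2.resize(e['pixels'][160:250,240:390],(400,240),interpolation=cv2.INTER_CUBIC)
im[360:,400:]=cv2.resize(d['pixels'][110:230,250:450],(400,240),interpolation=cv2.INTER_CUBIC)
cv2.imwrite('pics/m6.png',im)
```

```text
t 21.48 pos [ 0.5785 -0.0342  0.2001] psi 93.68 tilt [-1.e-04 -5.e-04 -1.e+00] turn first 0.08 then mm [  0.9  -0.4 139.8] F [-0.6 -0.3 -1.8] open 0.0238 q6 -0.21
```

View pics/m6.png

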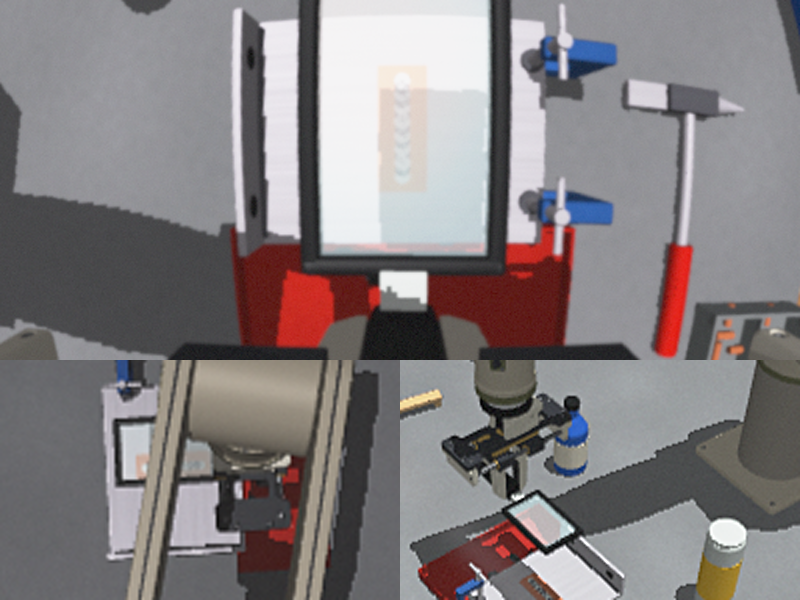

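The wrist view shows the bead at (402,75)–(402,183) seen through the level glass. The frame's outer edges are at u≈302 and 506 and its near edge at v≈265. I'll work out the offset in the wrist frame.

Run:
```python
from h import *
import pickle
c,d,e=pickle.load(open('w6.pkl','rb'))
w=lambda x,y:(64+x/1.5625,20+y/1.5652)
zb=.2001-.0063
P=lambda p,z:atz(c,*w(*p),z,True)[:2].round(4)
b1,b2=P((402,70),.034),P((402,188),.034)
print('bead ends',b1,b2,(b1+b2)/2, 'tint',[P(p,.033) for p in [(379,66),(426,66),(379,192),(426,192)]])
L,Rr=P((301,262),zb+.012),P((505,262),zb+.012); print('near edge corners',L,Rr,(L+Rr)/2, np.linalg.norm(L-Rr))
print('glass inner near',P((320,256),zb+.009),P((488,256),zb+.009))
print('edges at top',P((300,0),zb+.012),P((511,0),zb+.012))
# frame edges by dark profile along rows/cols in original
g=cv2.cvtColor(c['pixels'],cv2.COLOR_BGR2GRAY)
for v in (60,100,140,170): 
  r=np.where(g[v,240:410]<60)[0]+240; print(v,r)
print(np.where(g[150:205,300]<60)[0]+150,np.where(g[150:205,345]<60)[0]+150)
# tint seg
im=c['pixels'].astype(int);m=((im[...,2]-im[...,0])>18)&(im[...,2]-im[...,1]<80);m[:60]=0;m[145:]=0;m[:,:295]=0;m[:,:]&=True;m[:,350:]=0
q=np.argwhere(m);print('tint box',q.min(0),q.max(0),len(q))
```

```text
bead ends [0.5703 0.0881] [0.5756 0.0068] [0.57295 0.04745] tint [array([0.5545, 0.0902]), array([0.5864, 0.0922]), array([0.5599, 0.003 ]), array([0.5923, 0.005 ])]
near edge corners [ 0.5415 -0.0059] [ 0.6122 -0.0013] [ 0.57685 -0.0036 ] 0.07084948835383356
glass inner near [ 0.5477 -0.0041] [ 6.065e-01 -3.000e-04]
edges at top [0.5365 0.0846] [0.6072 0.0893]
60 [256 257 258 262 263 264 265 266 379 380 381 382 386 387 388 389]
100 [256 257 258 259 260 261 262 263 264 265 266 379 380 381 384 385 386 387
 388 389]
140 [257 258 259 260 261 262 263 264 265 266 378 379 380 381 383 384 385 386
 387 388]
170 [257 258 259 260 261 262 263 264 265 266 267 377 378 379 380 381 382 383
 384 385 386]
[184 185 186 191 192 193 194 195 196 197 198 199 200 201 202 203] [184 185 186 191 192 193 194 195 196 197 198 199 200 201 202 203 204]
tint box [ 62 306] [125 336] 1017
```

Run:
```python
from h import *
import pickle
c,d,e=pickle.load(open('w6.pkl','rb'));c5=pickle.load(open('w5.pkl','rb'))[0]
g=cv2.cvtColor(c['pixels'],cv2.COLOR_BGR2GRAY);g5=cv2.cvtColor(c5['pixels'],cv2.COLOR_BGR2GRAY)
print('w6 col 290 top',g[0:30,290],'near',g[176:204,290]);print('col 360 top',g[0:30,360],'near',g[176:204,360])
print('w5 col 310',g5[50:70,310],g5[132:152,310]);print('col 335',g5[50:70,335],g5[132:152,335]);print('row 100',g5[100,286:302],g5[100,342:358])
print('eye6',c['eye'],'eye5',c5['eye'])
print('w5 far/near z12',atz(c5,321.5,56.5,.012,True).round(4),atz(c5,321.5,145.5,.012,True).round(4),atz(c5,321.5,145.5,.0,True).round(4))
```

```text
w6 col 290 top [ 46  36  29  66 132 172 189 198 218 228 229 230 229 229 229 229 230 229
 230 230 230 231 231 229 230 230 229 230 231 233] near [198 187 188 183 178 165 132  81  44  46  63  70  76  71  69  61  53  44
  38  35  42  44  49  50  51  43  49  46]
col 360 top [ 51  43  31  34  81 143 177 187 203 223 228 228 228 228 227 226 229 227
 229 228 227 228 228 229 229 228 228 229 228 229] near [184 180 180 181 178 170 156 103  54  42  50  58  66  63  62  53  48  43
  37  41  43  45  45  50  44  45  41  48]
w5 col 310 [ 63  64  67  65  64  64  57  38  33  28  36  64 122 173 190 191 191 190
 189 191] [186 187 185 189 186 185 180 163 123  75  71  63  53  64 100 127 134 133
 132 134]
col 335 [ 64  62  61  67  66  64  55  38  26  28  30  54 113 168 188 192 190 189
 190 190] [190 190 189 190 188 187 188 181 150  93  72  67  54  60  94 127 134 133
 131 130]
row 100 [ 64  66  63  66  64  65  53  32  30  26  26  76 141 178 188 190] [192 189 169 127  70  32  23  30  40  50  65  64  63  63  66  63]
eye6 [0.574249   0.03534828 0.36666089] eye5 [ 0.5091209  -0.34176757  0.3952149 ]
w5 far/near z12 [ 0.439  -0.3233  0.012 ] [ 0.5467 -0.3508  0.012 ] [ 0.5478 -0.3511  0.    ]
```

Run:
```python
from h import *
import pickle
c=pickle.load(open('w6.pkl','rb'))[0];c5=pickle.load(open('w5.pkl','rb'))[0]
def rep(c,far,near,tcp,u,h,zb):
  for z in (.006,.009,.012):
    f=atz(c,*far,zb+z,True);n=atz(c,*near,zb+z,True);m=(f+n)/2
    print(z,m.round(4),'len',np.linalg.norm(f-n).round(4),'s',((np.array(tcp)-m[:2])@u).round(4))
a=np.radians(-14.4);rep(c5,(322,61.9),(322,140.4),(.5713,-.3588),np.array([np.cos(a),np.sin(a)]),0,0)
a=np.radians(-86.35);rep(c,(322.5,4.0),(322.5,182.9),(.5785,-.0342),np.array([np.cos(a),np.sin(a)]),0,.1938)
```

```text
0.006 [ 0.493  -0.3365  0.006 ] len 0.0994 s 0.0814
0.009 [ 0.4931 -0.3365  0.009 ] len 0.0986 s 0.0813
0.012 [ 0.4933 -0.3365  0.012 ] len 0.0978 s 0.0811
0.006 [0.5739 0.0472 0.1998] len 0.0996 s 0.0815
0.009 [0.5739 0.047  0.2028] len 0.0978 s 0.0813
0.012 [0.5739 0.0467 0.2058] len 0.096 s 0.0811
```

The glass is already within about 1 mm of the bead centre and level. I'll descend 140 mm.

{"method": "play_rows", "body": {"deltas": [0,-1,8,0,15,0,0,16,0,15,0,0,20,0,15,0,0,20,0,15,0,0,20,0,15,0,0,18,0,15,0,0,14,0,15,0,0,9,0,15,0,0,5,0,15,0,0,2,0,15]}}

```text
t: 22.47
tool_pos: [0.577, -0.034, 0.0671]
orientation: [-2.149, -2.29, 0.001]
force: [-0.8, 0.2, -3.0]
opening: 0.0236
gripper_force: 40.0
```

{"method": "play_rows", "body": {"deltas": [0,0,0,0,15,0,0,0,0,15,0,0,0,0,15]}}

```text
t: 22.72
tool_pos: [0.5785, -0.0339, 0.0693]
orientation: [2.148, 2.29, 0.002]
force: [0.9, 0.2, -1.3]
opening: 0.0238
gripper_force: 40.0
```

Run:
```python
from h import *
import pickle
to(.578,-.0343,.0603,93.6)
c=cam('wrist');pickle.dump(c,open('w7.pkl','wb'))
g=cv2.cvtColor(c['pixels'],cv2.COLOR_BGR2GRAY)
print(g[0:16,300],g[176:200,300])
im=c['pixels'].astype(int);m=((im[...,2]-im[...,0])>18)&(im[...,2]-im[...,1]<80);m[:20]=0;m[165:]=0;m[:,:280]=0;m[:,370:]=0
k,l,st,ce=cv2.connectedComponentsWithStats(m.astype(np.uint8));i=1+st[1:,4].argmax();print('tint',st[i],ce[i],atz(c,*ce[i],.033,True))
```

```text
t 22.72 pos [ 0.5785 -0.0339  0.0693] psi 93.65 tilt [ 1.9e-03 -3.0e-04 -1.0e+00] turn first 0.05 then mm [-0.4 -0.5  9. ] F [ 0.9  0.2 -1.3] open 0.0238 q6 -0.21
[ 38  25  27  59 120 167 183 204 229 235 237 237 238 237 237 237] [199 199 198 192 176 157 124  77  45  41  57  66  70  67  64  58  49  43
  46  68  90  95  97  97]
tint [ 295   30   52  102 3341] [318.93953906  73.22059264] [0.57079401 0.06206859 0.033     ]
```

{"method": "play_rows", "body": {"deltas": [0,0,3,0,15,0,0,3,0,15,0,0,2,0,15,0,0,1,0,15,0,0,0,0,15,0,0,0,0,15,0,0,0,0,15]}}

```text
t: 23.35
tool_pos: [0.5776, -0.0337, 0.0592]
orientation: [-2.15, -2.291, -0.0]
force: [0.2, 0.1, -2.8]
opening: 0.0239
gripper_force: 40.0
```

Run:
```python
from h import *
to(.578,-.0343,.0603,93.6)
c=cam('wrist')
im=c['pixels'].astype(int);D=im[...,2]-im[...,0]
for v in range(8,190,8): 
  x=np.where(D[v,285:365]>15)[0]+285; print(v,(x.min(),x.max(),len(x)) if len(x) else None,end='; ')
print()
# tint rows at column off-bead
col=D[0:190,308:312].mean(1);x=np.where(col>15)[0];print(x.min(),x.max())
for n,p in [('tint ends',(.5704,.0905,.033)),('',(.5757,.0030,.033)),('glass c',(.5736,.0468,.063)),('bead',(.573,.047,.034))]:print(n,proj(c,p,True).round(1))
u=np.array([np.cos(np.radians(-86.35)),np.sin(np.radians(-86.35))])
g=cv2.cvtColor(c['pixels'],cv2.COLOR_BGR2GRAY);z=robot.read_state()['tool_pos'][2]-.0063+.009
f=lambda v0,v1:next(v for v in range(v0,v1) if g[v,300]>115)
n=next(v for v in range(195,170,-1) if g[v,300]>115)
a=atz(c,322.5,f(2,12)-.5,z,True);b=atz(c,322.5,n+.5,z,True);print('glass mid',(a+b)/2,np.linalg.norm(a-b))
```

```text
t 23.35 pos [ 0.5776 -0.0337  0.0592] psi 93.64 tilt [ 0.  0. -1.] turn first 0.04 then mm [-0.6  0.4 -1.1] F [ 0.2  0.1 -2.8] open 0.0239 q6 -0.21
8 None; 16 None; 24 None; 32 (np.int64(294), np.int64(349), 56); 40 (np.int64(294), np.int64(349), 39); 48 (np.int64(294), np.int64(349), 39); 56 (np.int64(294), np.int64(349), 39); 64 (np.int64(295), np.int64(349), 38); 72 (np.int64(295), np.int64(349), 38); 80 (np.int64(294), np.int64(349), 40); 88 (np.int64(295), np.int64(349), 38); 96 (np.int64(295), np.int64(349), 38); 104 (np.int64(295), np.int64(348), 37); 112 (np.int64(295), np.int64(347), 36); 120 (np.int64(296), np.int64(342), 26); 128 (np.int64(296), np.int64(336), 19); 136 (np.int64(297), np.int64(312), 9); 144 (np.int64(297), np.int64(308), 5); 152 None; 160 None; 168 None; 176 None; 184 None; 
26 138
tint ends [322.6  27.8]
 [322.1 165.9]
glass c [323.5  92.7]
bead [322.3  95.5]
glass mid [0.57302885 0.0476721  0.06191973] 0.09789450387901526
```

```bash
python3 -c "
from plant import robot
print(robot.close_job())"
```

```text
the job is handed in; nothing more can be done
None
```

The job is handed in: all four slag chips are in the red tray, the scraper is standing upright on the table and released, and the magnifier is held still and level about 19 mm above the weld (by the arm's readings), its glass within about 1 mm of the bead's centre.

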